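# Lock the sample chuck with the pin spanner

### The arm

A 6-joint arm with a two-finger parallel gripper is mounted at the origin on the work surface. World frame = base frame: x ahead of the robot, y to its left, z up, the work surface at z = 0. Lengths are in m, angles in rad, forces in N, time in s.
With the tool pointing down it reaches from about 0.25 to 0.775 m from the base axis. Payload 4 kg.
Tool frame: the origin (TCP) lies on the centre line of the jaws, within the pads' length; the fingertips stand 8 mm ahead of it and the grasp point (between the pads) lies 11 mm behind it; z points along the fingers, y is the direction in which the jaws open and shut (so a half turn about z gives the same grasp; the last joint's range is limited). The gripper opens to 94 mm and grips with 3 to 60 N. Pads are 16 mm wide; open, the fingers measure 119 mm over their backs; the gripper's body (75 mm by 177 mm) begins 78 mm behind the grasp point.
Start: joints at [1.124, 0.087, 1.371, -0, 1.684, -0.103], TCP at [0.185, 0.518, 0.214] pointing down, gripper open.
Joint ranges: [-3.1, 3.1], [-0.76, 2.03], [0.27, 2.55], [-1.08, 4.22], [0.17, 2.65], [-2.57, 2.57]. Speed limits (rad/s): [2.79, 2.79, 3.14, 3.14, 3.14, 3.14].

### API

Orientations are given as [roll, pitch, yaw] about the fixed x, y, z axes, in that order (R = Rz(yaw) Ry(pitch) Rx(roll)).
In Python, from bench import robot, cams, close_job gives the robot as it stands.
- The arm moves only by the tool arm_command, never from a script. Its argument "plan" is one flat list of numbers, 7 for each row, row after row: the shift along the tool's x, y, z in cm, then the turn, a rotation vector about the tool's x, y, z in degrees, then the closure, from 0 (fully open) to 1 (shut). A call has 1 to 8 rows; each row shifts and turns the commanded pose from where the row before left it, along the tool's axes as they then stand; what a row does not reach is not made up. A row lasts 1/8 s, in which the tool goes at most 62.5 mm and 10.7 degrees, less where a joint would pass 70% of its speed; a pose out of reach is approached as far as the arm can. A call with a gripper value outside its range is refused whole. The fingers move at their own pace and stop on an object; the grip force is fixed at half the most. Time passes only in rows, so rows that do not move let the fingers close. It gives the time, the measured TCP pose, the force and the opening at its end, in the units of the state.
- robot.get_obs(): the state, without advancing time (a new reading comes with each control period).
- cams.snapshot(name): name is "scene" or "top" or "wrist"; returns a dict with "pixels" (384x512x3 uint8, red, green, blue), "fov_y" (degrees; the focal length in pixels is half the picture's height over the tangent of half this angle, whatever the lens; pixels are square), "cx", "cy" (the principal point, pixels), "camera_from_world" (4x4, takes a point from world to camera coordinates); the wrist camera has in their place "tool_from_camera" (4x4, takes a point from camera to tool coordinates, whose origin is the TCP and whose axes are the flange's). Camera axes: x right, y up, looking along -z (the intrinsics and any distortion apply to the point x, -y, -z); pixel columns grow to the right and rows downward; lengths in m; the calibration is good to about 2 mm. A picture is of the moment at which its call begins: read the wrist's pose just before it. There is no depth.
- close_job(): hands the job in, once; it reports no verdict.
The state is a dict: "time": time; "joint_positions": joint angles; "qvel": joint speeds; "joint_torque": joint torques, N m; "tool_pos": TCP position; "ee_rot": TCP orientation; "wrist_force": force on the tool from outside, world axes, zero at the start; "wrist_torque": the same for the moment, N m; "width": finger opening in m.
Only numpy, scipy, OpenCV 4.12 (cv2) and the standard library are available. Lean on these libraries where they do the work, as an engineer would, in place of code of your own. Each camera call takes 0.05 s, during which the arm holds its last target.

### The job

Lock the specimen chuck on the measuring desk: take the pin spanner whose two prongs match the two openings of the chuck's lock ring, push both prongs fully in, and only then turn the ring clockwise (seen from above) with the spanner until the ring's pointer tab stands opposite the index post on the base. Let go and leave the spanner standing in the ring; leave the other spanner in its rest, and do not push the ring round with the fingers.

Things in the scene. Friction and masses are not known exactly. Their poses are not given: they have to be found in the camera images.
- clamp: Fixed specimen chuck: dark square plate 164x164x24 mm, on it a silvery lock ring (dia 120, 22 thick, brass specimen in the middle). Origin: centre of the plate's underside, on the ring's axis; ring's top face 46 mm above it. Index post: 10 mm square stud on the plate's +y side, 75 mm from the axis. Ring has 2 opposite blind openings, 20 wide, 16 deep, reaching 27 to 50 mm from the axis.
- lock_ring (a joint): Ring turn in rad about the upright axis, growing clockwise seen from above. At 0 its pointer tab (8 mm wide nub on the rim, square to the line of the openings) is opposite the index post and the openings lie on the clamp's x axis; at q their line is turned by -q about z. Starts at -1.25 to -0.75, stops at -1.5 and 0.5, stays put, takes 0.15 N m. Seated spanner: 9 deg free play either way.
- wide_spanner: Larger pin spanner, fits the ring, 0.3 kg: steel bar 102x26x10 mm (x,y,z), two prongs 8 thick, 14 long, down from it at x = +-39 mm; on top an upright dark grip blade 44x14x46 mm, pinched across its 14 mm (y). Origin: centre of the bar's underside, z up. Ends alike. Starts upright, prongs in a groove of a plywood rest 24 mm high, bar on the rest's top. Seated: underside flat on the ring's face.
- narrow_spanner: Smaller pin spanner, does not fit: same shape, blade, origin and axes, but its bar is 68 mm long and its prongs 44 mm apart. It stands parallel to the larger one in the rest's other groove, 90 mm away sideways; which groove holds which varies.
There are look-alikes about, which are no part of the job. What is shaped like the wide_spanner but yellow is not meant.

How it is judged:
By the outcome, as a careful person would: the job done as asked, in the order asked, and still so for the second after the job is handed in, with the robot touching nothing.
It also fails if it takes over 45 s, if anything falls off the work surface, if the arm or the gripper's body presses on something with over 40 N, if the wrist force passes 120 N, or if a joint passes its speed limit or range.

## Working session

There is one attempt and no reset: what is moved stays moved. The work goes in short steps, Python scripts to look and compute and a tool call to move; the robot and the scene stay as the last step left them, time stands still between calls to the robot, and variables do not carry over. Pictures are saved under pics/ and viewed, and the job is handed in when it is done.

Besides the shell and the picture viewer there is one more tool, called after "Emit:" by a JSON object that holds its "name" and its "arguments". arm_command: Moves the arm, as the interface text tells. Its arguments: {"type":"object","properties":{"plan":{"type":"array","items":{"type":"number"}}},"required":["plan"]}

```bash
mkdir -p pics; ls
cat > h.py <<'E'
import numpy as np, cv2, pickle
from bench import robot, cams
from scipy.spatial.transform import Rotation as R
def snap(n,f):
    o=robot.get_obs(); s=cams.snapshot(n); cv2.imwrite('pics/'+f+'.png',s['pixels'][:,:,::-1])
    s['obs']=o; pickle.dump(s,open('pics/'+f+'.pkl','wb')); return s
E
python3 - <<'E'
from h import *
for n in ['scene','top','wrist']:
    s=snap(n,n+'0'); print({k:v for k,v in s.items() if k not in('pixels','obs')})
print(s['obs'])
E
```

```text
pics
{'fov_y': 52.099102088063134, 'cx': 253.06435435656812, 'cy': 187.50016794092068, 'camera_from_world': array([[ 0.47731472,  0.8787314 , -0.00133265, -0.16759859],
       [-0.60096513,  0.32754162,  0.72907983,  0.24880654],
       [ 0.64110184, -0.34719966,  0.68442737, -1.17811672],
       [ 0.        ,  0.        ,  0.        ,  1.        ]])}
{'fov_y': 49.34742362488562, 'cx': 256.8111428798522, 'cy': 190.56099893539607, 'camera_from_world': array([[-6.89642815e-04, -9.99753816e-01,  2.21772892e-02,
        -7.85182614e-02],
       [ 9.90641647e-01,  2.34388810e-03,  1.36468436e-01,
        -4.38589883e-01],
       [-1.36486820e-01,  2.20638608e-02,  9.90396150e-01,
        -9.69955747e-01],
       [ 0.00000000e+00,  0.00000000e+00,  0.00000000e+00,
         1.00000000e+00]])}
{'fov_y': 63.13091871266901, 'cx': 259.20833144627835, 'cy': 189.03201309114513, 'tool_from_camera': array([[-6.34596998e-04,  9.57039505e-01,  2.89956864e-01,
         8.45554820e-02],
       [ 9.99999508e-01,  8.28560827e-04, -5.46180407e-04,
         1.33922131e-03],
       [-7.62963125e-04,  2.89956374e-01, -9.57039560e-01,
        -1.72279847e-01],
       [ 0.00000000e+00,  0.00000000e+00,  0.00000000e+00,
         1.00000000e+00]])}
{'time': 0.1, 'joint_positions': array([ 1.12388327e+00,  8.78952174e-02,  1.37206003e+00, -1.22428329e-05,
        1.68360793e+00, -1.03043775e-01]), 'qvel': array([-2.54414399e-04,  3.15867979e-04, -4.89290426e-03,  1.99765475e-04,
       -4.09235258e-04, -2.70347961e-05]), 'joint_torque': array([ 2.35462569e-03, -3.41252947e+01, -3.03301013e+01,  7.19482312e-02,
        3.03302554e-02, -8.55789722e-05]), 'tool_pos': array([0.18519904, 0.51738549, 0.21243535]), 'ee_rot': array([-3.13963133e+00, -1.90587571e-04,  2.79772182e+00]), 'wrist_force': array([-0.72447348, -0.28843456, -0.7649269 ]), 'wrist_torque': array([-0.02330206, -0.00492823, -0.0045985 ]), 'width': 0.09429618538516865}
```

View pics/scene0.png

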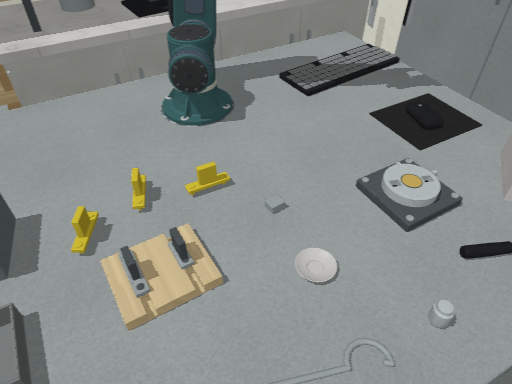

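View pics/top0.png

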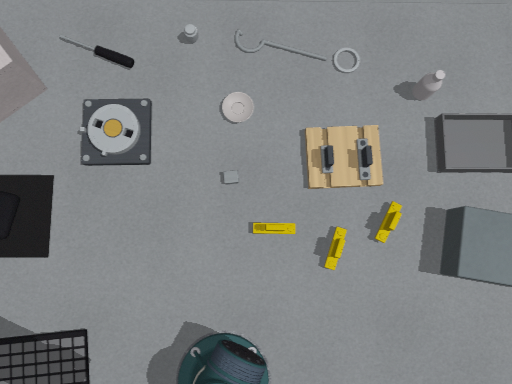

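View pics/wrist0.png

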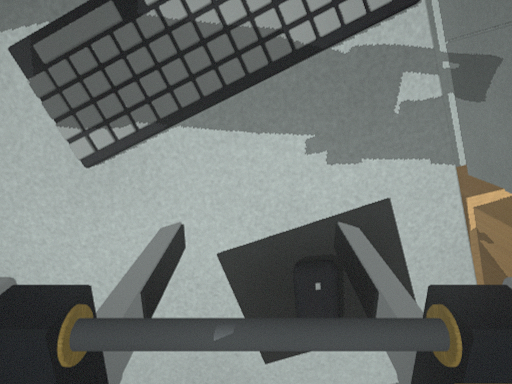

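Top view: the chuck is at about (117,130) and the rest at about (345,157), with spanners at (328,157) and (365,158). There are three yellow look-alikes at (274,228), (336,248) and (389,222). I'll enlarge the rest and the chuck.

Run:
```python
import cv2,numpy as np
im=cv2.imread('pics/top0.png')
a=cv2.resize(im[115:200,295:395],None,fx=6,fy=6,interpolation=cv2.INTER_CUBIC)
b=cv2.resize(im[85:175,70:165],None,fx=6,fy=6,interpolation=cv2.INTER_CUBIC)
cv2.imwrite('pics/rest_top.png',a);cv2.imwrite('pics/chuck_top.png',b)
```

```text
(no output)
```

View pics/rest_top.png

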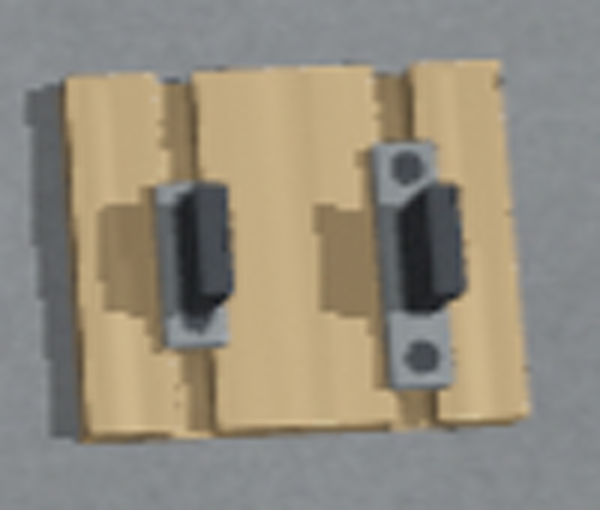

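View pics/chuck_top.png

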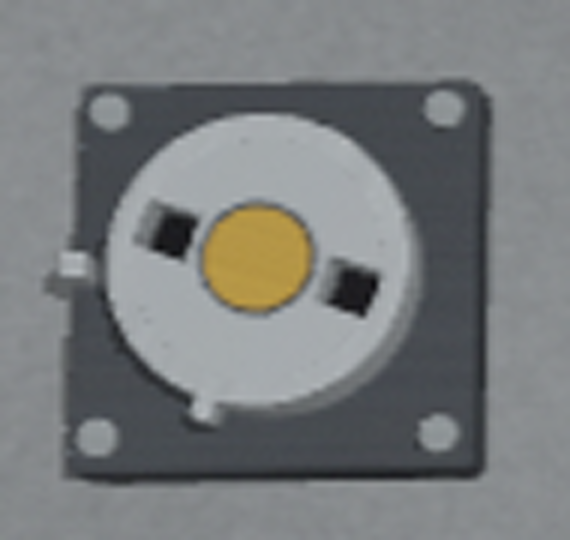

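```bash
cat >> h.py <<'E'
def ray(s,uv):
    f=192/np.tan(np.radians(s['fov_y'])/2); uv=np.atleast_2d(uv).astype(float)
    d=np.c_[(uv[:,0]-s['cx'])/f,-(uv[:,1]-s['cy'])/f,-np.ones(len(uv))]
    if 'camera_from_world' in s: C=np.linalg.inv(s['camera_from_world'])
    else:
        T=np.eye(4);T[:3,:3]=R.from_euler('xyz',s['obs']['ee_rot']).as_matrix();T[:3,3]=s['obs']['tool_pos'];C=T@s['tool_from_camera']
    return C[:3,3],d@C[:3,:3].T
def onz(s,uv,z):
    c,d=ray(s,uv); return c+d*((z-c[2])/d[:,2])[:,None]
def proj(s,p):
    f=192/np.tan(np.radians(s['fov_y'])/2);p=np.atleast_2d(p)
    if 'camera_from_world' in s: M=s['camera_from_world']
    else:
        T=np.eye(4);T[:3,:3]=R.from_euler('xyz',s['obs']['ee_rot']).as_matrix();T[:3,3]=s['obs']['tool_pos'];M=np.linalg.inv(T@s['tool_from_camera'])
    q=p@M[:3,:3].T+M[:3,3]; return np.c_[s['cx']-f*q[:,0]/q[:,2],s['cy']+f*q[:,1]/q[:,2]]
def load(f): return pickle.load(open('pics/'+f+'.pkl','rb'))
E
python3 - <<'E'
from h import *
np.set_printoptions(precision=4,suppress=True)
s=load('top0')
c=lambda o,l:np.array(o)+(np.array(l)+.5)/6-.5
bar=onz(s,c([295,115],[[373,147],[437,143],[452,383],[392,390]]),.034);print('bar',bar,bar.mean(0))
d=(bar[0]+bar[1]-bar[2]-bar[3]);print('yaw',np.degrees(np.arctan2(d[1],d[0])),np.linalg.norm(d)/2)
print('prong dots',onz(s,c([295,115],[[407,167],[422,357]]),.034))
print('rest',onz(s,c([295,115],[[68,75],[500,62],[530,420],[85,438]]),.024))
o=[70,85]
print('brass',onz(s,c(o,[[258,257]]),.046))
op=onz(s,c(o,[[165,232],[350,290]]),.046);print('open',op,op.mean(0))
pl=onz(s,c(o,[[80,85],[490,82],[485,475],[65,478]]),.024);print('plate',pl,pl.mean(0))
print('post',onz(s,c(o,[[75,263]]),.046),'tab',onz(s,c(o,[[207,410]]),.035))
s2=load('scene0')
m=bar.mean(0);q=proj(s2,np.vstack([bar,[onz(s,c(o,[[258,257]]),.046)[0]],op,pl]));print(q)
im=cv2.imread('pics/scene0.png');im=cv2.resize(im,None,fx=1,fy=1)
for p in q: cv2.circle(im,tuple(int(v) for v in p.round()),1,(0,0,255),-1)
a=np.hstack([cv2.resize(im[220:330,95:225],None,fx=3,fy=3),cv2.resize(im[140:250,345:475],None,fx=3,fy=3)])
cv2.imwrite('pics/chk.png',a)
E
```

```text
bar [[ 0.5657 -0.3223  0.034 ]
 [ 0.5675 -0.3486  0.034 ]
 [ 0.4684 -0.351   0.034 ]
 [ 0.4655 -0.3266  0.034 ]] [ 0.5168 -0.3371  0.034 ]
yaw 1.9293610278204605 0.0996838972360265
prong dots [[ 0.5574 -0.3359  0.034 ]
 [ 0.479  -0.3392  0.034 ]]
rest [[ 0.5982 -0.1997  0.024 ]
 [ 0.6048 -0.379   0.024 ]
 [ 0.455  -0.3852  0.024 ]
 [ 0.4472 -0.2041  0.024 ]]
brass [[0.5881 0.2668 0.046 ]]
open [[0.5981 0.3041 0.046 ]
 [0.5748 0.2299 0.046 ]] [0.5865 0.267  0.046 ]
plate [[0.6669 0.35   0.024 ]
 [0.6694 0.1826 0.024 ]
 [0.5045 0.1791 0.024 ]
 [0.5026 0.3468 0.024 ]] [0.5858 0.2646 0.024 ]
post [[0.5852 0.3389 0.046 ]] tab [[0.5282 0.2878 0.035 ]]
[[148.6559 286.7768]
 [134.0242 293.9834]
 [117.7274 253.3753]
 [130.1862 247.3134]
 [411.3739 180.0652]
 [427.1621 177.3352]
 [394.3888 181.9044]
 [463.4138 196.6067]
 [407.228  225.0931]
 [353.6326 177.9932]
 [407.3501 155.6423]]
```

View pics/chk.png

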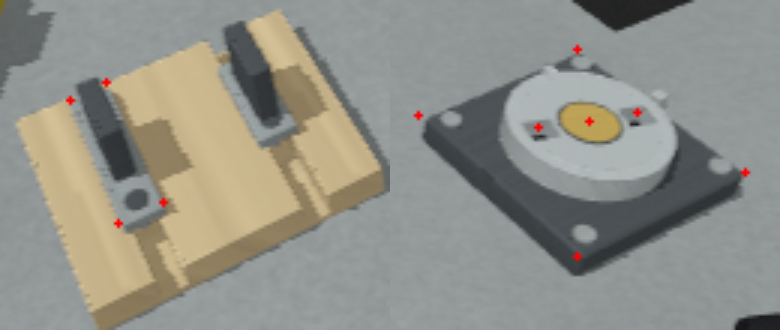

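Candidates for the wide spanner:
- Grey bar in the right groove at top (365,158): 100 mm long with prongs about 78 mm apart, so this is the one.
- Grey bar in the left groove at (328,157): shorter, the narrow spanner.
- Yellow ones at (274,228), (336,248) and (389,222): excluded by colour.

The crop confirms the choice. Next I'll move above it for a close wrist view.

```bash
cat >> h.py <<'E'
def plan(p1,yaw1,n,p0=None,rot0=None,cl=0):
    """p1 world target, yaw1 deg, straight down tool; n rows"""
    o=robot.get_obs()
    p0=o['tool_pos'] if p0 is None else np.array(p0)
    e=o['ee_rot'] if rot0 is None else rot0
    y0=np.degrees(e[2]); p=np.array(p0);d=(np.array(p1)-p)/n
    dy=(yaw1-y0+180)%360-180
    print('dyaw',dy,'dist',np.linalg.norm(d*n))
    for i in range(n):
        Rm=R.from_euler('xyz',[np.pi,0,np.radians(y0+dy*i/n)])
        t=Rm.inv().apply(d)*100
        print('%.1f,%.1f,%.1f,0,0,%.1f,%g,'%(*t,-dy/n,cl))
E
python3 -c "
from h import *
plan([.517,-.337,.17],2,16)"
```

```text
dyaw -158.30199387236854 dist 0.91760504146518
-3.8,-4.3,0.3,0,0,9.9,0,
-4.4,-3.6,0.3,0,0,9.9,0,
-5.0,-2.8,0.3,0,0,9.9,0,
-5.4,-1.9,0.3,0,0,9.9,0,
-5.7,-0.9,0.3,0,0,9.9,0,
-5.7,0.0,0.3,0,0,9.9,0,
-5.6,1.0,0.3,0,0,9.9,0,
-5.4,2.0,0.3,0,0,9.9,0,
-5.0,2.9,0.3,0,0,9.9,0,
-4.4,3.7,0.3,0,0,9.9,0,
-3.7,4.4,0.3,0,0,9.9,0,
-2.9,4.9,0.3,0,0,9.9,0,
-2.0,5.4,0.3,0,0,9.9,0,
-1.0,5.6,0.3,0,0,9.9,0,
-0.1,5.7,0.3,0,0,9.9,0,
0.9,5.7,0.3,0,0,9.9,0,
```

Emit:
{"name": "arm_command", "arguments": {"plan": [-3.8, -4.3, 0.3, 0, 0, 9.9, 0, -4.4, -3.6, 0.3, 0, 0, 9.9, 0, -5.0, -2.8, 0.3, 0, 0, 9.9, 0, -5.4, -1.9, 0.3, 0, 0, 9.9, 0, -5.7, -0.9, 0.3, 0, 0, 9.9, 0, -5.7, 0, 0.3, 0, 0, 9.9, 0, -5.6, 1.0, 0.3, 0, 0, 9.9, 0, -5.4, 2.0, 0.3, 0, 0, 9.9, 0]}}

```text
time: 1.15
tool_pos: [0.3518, 0.0894, 0.1894]
ee_rot: [3.141, -0.0, 1.41]
wrist_force: [1.4, -1.2, -0.2]
width: 0.0941
```

Emit:
{"name": "arm_command", "arguments": {"plan": [-5.0, 2.9, 0.3, 0, 0, 9.9, 0, -4.4, 3.7, 0.3, 0, 0, 9.9, 0, -3.7, 4.4, 0.3, 0, 0, 9.9, 0, -2.9, 4.9, 0.3, 0, 0, 9.9, 0, -2.0, 5.4, 0.3, 0, 0, 9.9, 0, -1.0, 5.6, 0.3, 0, 0, 9.9, 0, -0.1, 5.7, 0.3, 0, 0, 9.9, 0, 0.9, 5.7, 0.3, 0, 0, 9.9, 0]}}

```text
time: 2.15
tool_pos: [0.5169, -0.3388, 0.1648]
ee_rot: [-3.141, 0.0, 0.027]
wrist_force: [0.9, 0.8, 0.2]
width: 0.0938
```

Emit:
{"name": "arm_command", "arguments": {"plan": [0, 0, 0, 0, 0, 0, 0, 0, 0, 0, 0, 0, 0, 0]}}

```text
time: 2.4
tool_pos: [0.5163, -0.3365, 0.1647]
ee_rot: [-3.14, 0.001, 0.034]
wrist_force: [0.1, 0.0, 0.1]
width: 0.0941
```

```bash
python3 -c "
from h import *
s=snap('wrist','w1');print(s['obs']['time'],s['obs']['tool_pos'],np.degrees(s['obs']['ee_rot']),s['obs']['joint_positions'])
cv2.imwrite('pics/w1b.png',cv2.resize(cv2.imread('pics/w1.png'),(800,600),interpolation=cv2.INTER_CUBIC))"
```

```text
2.4 [ 0.51628485 -0.33645641  0.16474757] [-1.79899159e+02  6.29963525e-02  1.95468452e+00] [-6.69889158e-01  2.49387441e-01  1.28080312e+00  6.30467333e-04
  1.61337939e+00  8.66818672e-01]
```

View pics/w1b.png

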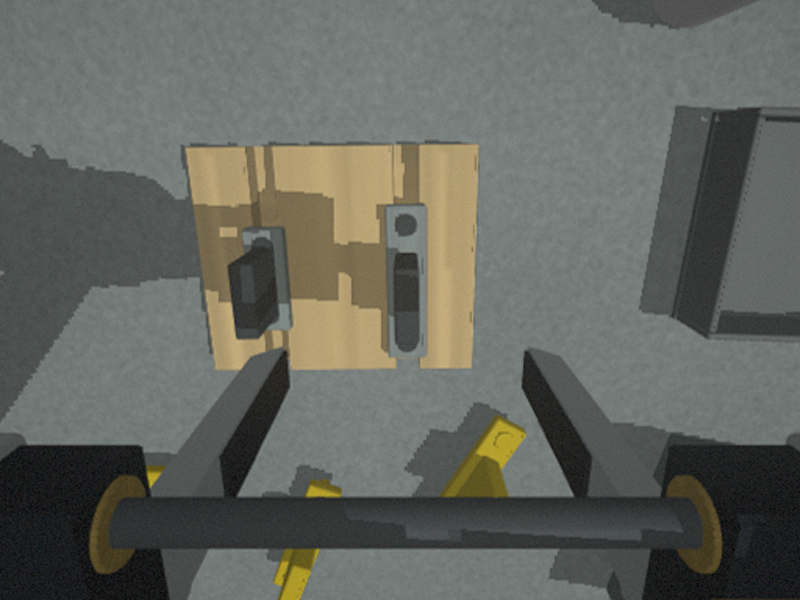

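Wrist view: the long bar is at (387–427, 206–356), enlarged, with a prong dot at (405,225) and its blade in line. The narrow one is at (265,280). The choice holds.

Run:
```python
from h import *
np.set_printoptions(precision=4,suppress=True)
s=load('w1'); im=cv2.imread('pics/w1.png')
cv2.imwrite('pics/w1c.png',cv2.resize(im[120:240,225:295],None,fx=5,fy=5,interpolation=cv2.INTER_CUBIC))
k=.64
bar=onz(s,np.array([[387,206],[427,206],[426,356],[388,356]])*k,.034);print(bar,bar.mean(0))
print(onz(s,np.array([[405,225],[407,341]])*k,.034))
```

```text
[[ 0.5672 -0.3221  0.034 ]
 [ 0.568  -0.3466  0.034 ]
 [ 0.4681 -0.3506  0.034 ]
 [ 0.4672 -0.325   0.034 ]] [ 0.5176 -0.3361  0.034 ]
[[ 0.5559 -0.3335  0.034 ]
 [ 0.4785 -0.3375  0.034 ]]
```

View pics/w1c.png

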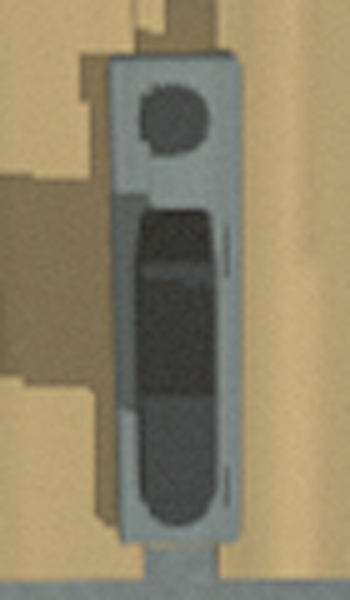

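Emit:
{"name": "arm_command", "arguments": {"plan": [0.1, 0, 4, 0, 0, 0, 0, 0, 0, 4, 0, 0, 0, 0, 0, 0, 2.7, 0, 0, 0, 0, 0, 0, 1, 0, 0, 0, 0, 0, 0, 0, 0, 0, 0, 0.8, 0, 0, 0, 0, 0, 0, 1, 0, 0, 0, 0, 0, 0, 1, 0, 0, 0, 0, 0, 0, 1]}}

```text
time: 3.45
tool_pos: [0.5181, -0.3374, 0.0494]
ee_rot: [3.141, -0.001, 0.033]
wrist_force: [-0.8, 0.4, -0.3]
width: 0.0575
```

Emit:
{"name": "arm_command", "arguments": {"plan": [0, 0, 0, 0, 0, 0, 1]}}

```text
time: 3.58
tool_pos: [0.5178, -0.3372, 0.0488]
ee_rot: [3.141, -0.0, 0.033]
wrist_force: [-0.6, -0.3, -0.0]
width: 0.0475
```

Emit:
{"name": "arm_command", "arguments": {"plan": [0, 0, 0, 0, 0, 0, 1, 0, 0, 0, 0, 0, 0, 1, 0, 0, 0, 0, 0, 0, 1, 0, 0, 0, 0, 0, 0, 1, 0, 0, 0, 0, 0, 0, 1, 0, 0, 0, 0, 0, 0, 1]}}

```text
time: 4.32
tool_pos: [0.5176, -0.337, 0.0483]
ee_rot: [-3.141, 0.0, 0.033]
wrist_force: [0.6, 0.8, 0.4]
width: 0.0139
```

Gripped: width 13.9 mm. Lifting, then moving to a viewing spot beside the chuck.

```bash
python3 -c "
from h import *
plan([.556,.171,.17],72,11,p0=[.5176,-.337,.138],cl=1)"
```

```text
dyaw 70.09615838447172 dist 0.5104532887542209
0.5,-4.6,-0.3,0,0,-6.4,1,
1.0,-4.5,-0.3,0,0,-6.4,1,
1.5,-4.4,-0.3,0,0,-6.4,1,
2.0,-4.2,-0.3,0,0,-6.4,1,
2.4,-3.9,-0.3,0,0,-6.4,1,
2.9,-3.6,-0.3,0,0,-6.4,1,
3.2,-3.3,-0.3,0,0,-6.4,1,
3.6,-2.9,-0.3,0,0,-6.4,1,
3.9,-2.5,-0.3,0,0,-6.4,1,
4.1,-2.1,-0.3,0,0,-6.4,1,
4.4,-1.6,-0.3,0,0,-6.4,1,
```

Emit:
{"name": "arm_command", "arguments": {"plan": [0, 0, -1.5, 0, 0, 0, 1, 0, 0, -3.5, 0, 0, 0, 1, 0, 0, -4, 0, 0, 0, 1]}}

```text
time: 4.7
tool_pos: [0.5169, -0.3366, 0.1386]
ee_rot: [-3.14, 0.002, 0.033]
wrist_force: [1.1, -0.7, -4.1]
width: 0.0134
```

Emit:
{"name": "arm_command", "arguments": {"plan": [0.5, -4.6, -0.3, 0, 0, -6.4, 1, 1.0, -4.5, -0.3, 0, 0, -6.4, 1, 1.5, -4.4, -0.3, 0, 0, -6.4, 1, 2.0, -4.2, -0.3, 0, 0, -6.4, 1, 2.4, -3.9, -0.3, 0, 0, -6.4, 1, 2.9, -3.6, -0.3, 0, 0, -6.4, 1, 3.2, -3.3, -0.3, 0, 0, -6.4, 1, 3.6, -2.9, -0.3, 0, 0, -6.4, 1]}}

```text
time: 5.7
tool_pos: [0.545, 0.0329, 0.163]
ee_rot: [3.141, -0.0, 0.93]
wrist_force: [0.2, 0.2, -3.8]
width: 0.0135
```

Emit:
{"name": "arm_command", "arguments": {"plan": [3.9, -2.5, -0.3, 0, 0, -6.4, 1, 4.1, -2.1, -0.3, 0, 0, -6.4, 1, 4.4, -1.6, -0.3, 0, 0, -6.4, 1, 0, 0, 0, 0, 0, 0, 1, 0, 0, 0, 0, 0, 0, 1]}}

```text
time: 6.32
tool_pos: [0.5546, 0.17, 0.1715]
ee_rot: [-3.141, 0.001, 1.262]
wrist_force: [-0.6, 0.1, -4.5]
width: 0.0136
```

```bash
python3 -c "
from h import *
s=snap('wrist','w2');print(s['obs']['time'],s['obs']['tool_pos'],np.degrees(s['obs']['ee_rot']),s['obs']['joint_positions'])
cv2.imwrite('pics/w2b.png',cv2.resize(cv2.imread('pics/w2.png'),(800,600),interpolation=cv2.INTER_CUBIC))"
```

```text
6.325 [0.55456496 0.17004378 0.17148946] [-1.79991539e+02  5.46171378e-02  7.22921786e+01] [ 2.00241937e-01  1.65997234e-01  1.36613210e+00 -7.60850770e-04
  1.61005702e+00  5.09272157e-01]
```

View pics/w2b.png

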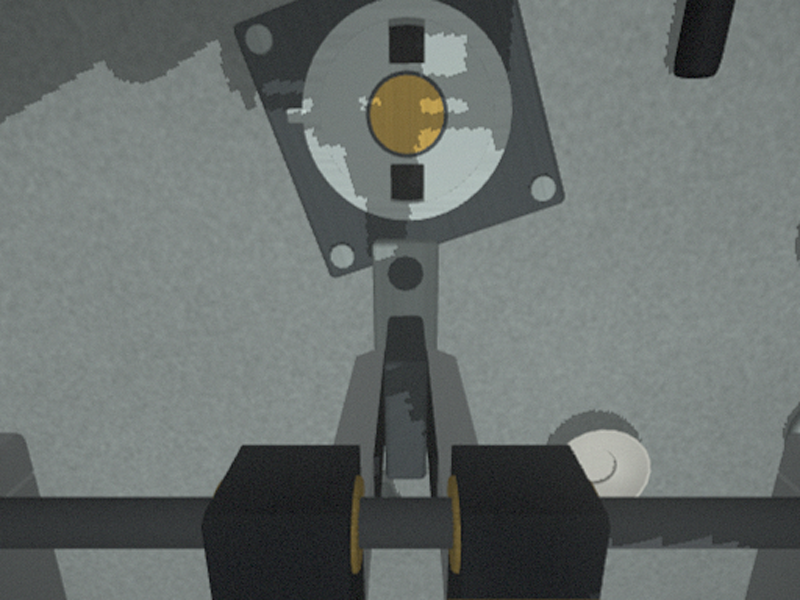

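Clear view. The openings are at (407,45) and (407,182), the brass at (407,115), and the held bar is in line below with its prong dot at (405,273). Measuring closer.

Run:
```python
from h import *
im=cv2.imread('pics/w2.png')
c=cv2.resize(im[0:190,180:340],None,fx=3,fy=3,interpolation=cv2.INTER_CUBIC)
cv2.imwrite('pics/w2c.png',cv2.convertScaleAbs(c,alpha=1.5,beta=20))
c=cv2.resize(im[5:135,230:295],None,fx=4.5,fy=4.5,interpolation=cv2.INTER_CUBIC)
cv2.imwrite('pics/w2d.png',cv2.convertScaleAbs(c,alpha=1.5,beta=20))
```

```text
(no output)
```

View pics/w2c.png

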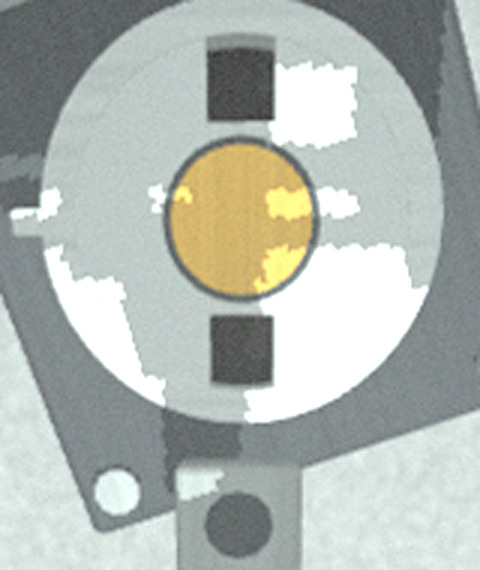

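View pics/w2d.png

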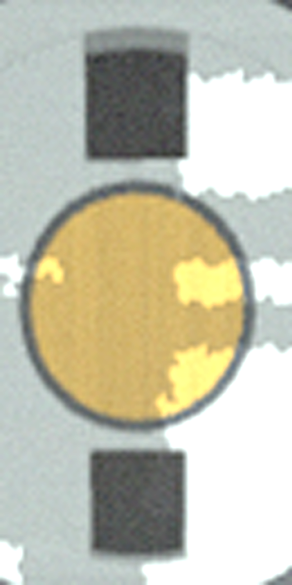

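Run:
```python
from h import *
np.set_printoptions(precision=4,suppress=True)
s=load('w2');o=s['obs']
c=lambda org,l,k:np.array(org)+(np.array(l)+.5)/k-.5
A=onz(s,c([230,5],[[86,32],[187,32],[187,158],[86,158]],4.5),.046)
B=onz(s,c([230,5],[[91,450],[185,450],[185,555],[91,555]],4.5),.046)
print(A,A.mean(0));print(B,B.mean(0))
d=A.mean(0)-B.mean(0);print('ctr',(A.mean(0)+B.mean(0))/2,'ang',np.degrees(np.arctan2(d[1],d[0])),np.linalg.norm(d))
print('brass',onz(s,c([180,0],[[241,218]],3),.046))
T=R.from_euler('xyz',o['ee_rot'])
P=onz(s,c([180,0],[[177,465],[300,465],[238,525]],3),o['tool_pos'][2]-.0143)
print('spanner in tool',T.inv().apply(P-o['tool_pos']))
cc=(A.mean(0)+B.mean(0))/2
print('center in tool',T.inv().apply(cc-o['tool_pos']), 'brass', T.inv().apply(onz(s,c([180,0],[[241,218]],3),.046)-o['tool_pos']))
# tab and post
t=onz(s,c([180,0],[[20,222]],3),.035)[0];dd=t-cc;print('tab ang',np.degrees(np.arctan2(dd[1],dd[0])))
pl=onz(s,c([180,0],[[100,530]],3),.024);print(pl)
```

```text
[[0.5932 0.3189 0.046 ]
 [0.6114 0.3131 0.046 ]
 [0.605  0.2923 0.046 ]
 [0.5864 0.2983 0.046 ]] [0.599  0.3056 0.046 ]
[[0.5703 0.2462 0.046 ]
 [0.5886 0.2404 0.046 ]
 [0.5824 0.2201 0.046 ]
 [0.5637 0.2261 0.046 ]] [0.5762 0.2332 0.046 ]
ctr [0.5876 0.2694 0.046 ] ang 72.52879190351906 0.07593636179841964
brass [[0.5877 0.2699 0.046 ]]
spanner in tool [[ 0.0515 -0.012   0.0143]
 [ 0.0515  0.0127  0.0142]
 [ 0.0391  0.0002  0.0143]]
center in tool [0.1049 0.0013 0.1254] brass [[0.1054 0.0012 0.1254]]
tab ang 162.2290867771816
[[0.5096 0.1882 0.024 ]]
```

Emit:
{"name": "arm_command", "arguments": {"plan": [5.2, 0.1, 2, 0, 0, -0.2, 1, 5.3, 0, 3, 0, 0, 0, 1, 0, 0, 3, 0, 0, 0, 1, 0, 0, 0, 0, 0, 0, 1, 0, 0, 0, 0, 0, 0, 1]}}

```text
time: 7.0
tool_pos: [0.5884, 0.269, 0.0929]
ee_rot: [3.14, -0.001, 1.263]
wrist_force: [1.4, -0.1, -3.3]
width: 0.014
```

```bash
python3 -c "
from h import *
s=snap('wrist','w3');print(s['obs']['time'],s['obs']['tool_pos'],np.degrees(s['obs']['ee_rot']),s['obs']['wrist_force'])
cv2.imwrite('pics/w3b.png',cv2.convertScaleAbs(cv2.resize(cv2.imread('pics/w3.png')[100:340,120:400],None,fx=2.5,fy=2.5,interpolation=cv2.INTER_CUBIC),alpha=1.5,beta=20))"
```

```text
7.0 [0.58837551 0.26903067 0.09289399] [ 1.79915700e+02 -5.38332493e-02  7.23884589e+01] [ 1.38903113 -0.11779839 -3.26072217]
```

View pics/w3b.png

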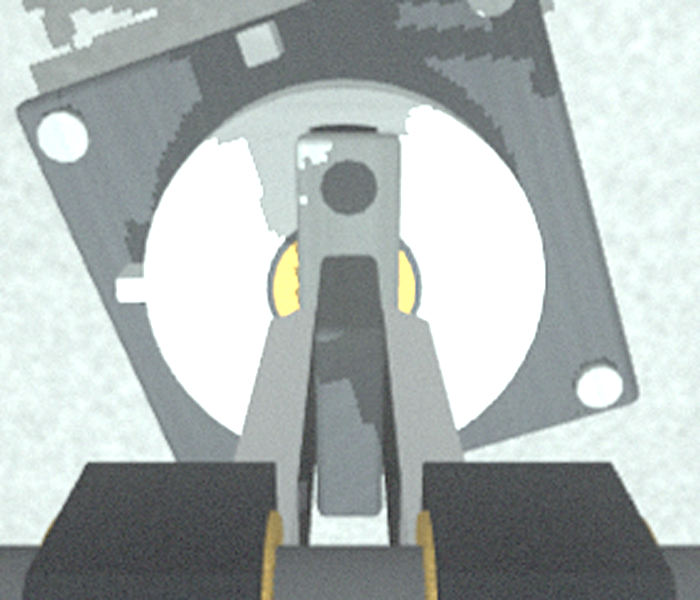

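The bar lies over the brass, with the far opening just peeking out, centred, beyond the bar's end at (344,128). The post is at (260,45) and the tab at (130,290). Descending.

Emit:
{"name": "arm_command", "arguments": {"plan": [0, 0, 0.8, 0, 0, 0, 1, 0, 0, 0.7, 0, 0, 0, 1, 0, 0, 0.5, 0, 0, 0, 1, 0, 0, 0, 0, 0, 0, 1]}}

```text
time: 7.55
tool_pos: [0.5872, 0.27, 0.071]
ee_rot: [-3.141, 0.0, 1.265]
wrist_force: [-0.1, -0.4, -3.4]
width: 0.0136
```

Emit:
{"name": "arm_command", "arguments": {"plan": [0, 0, 0.2, 0, 0, 0, 1, 0, 0, 0, 0, 0, 0, 1]}}

```text
time: 7.8
tool_pos: [0.5877, 0.2703, 0.0703]
ee_rot: [3.141, -0.001, 1.266]
wrist_force: [-1.4, -0.6, -0.7]
width: 0.0139
```

```bash
python3 -c "
from h import *
s=snap('wrist','w4');snap('scene','s4');print(s['obs']['time'],s['obs']['tool_pos'],np.degrees(s['obs']['ee_rot']),s['obs']['wrist_force'],s['obs']['wrist_torque'])
a=cv2.resize(cv2.imread('pics/w4.png')[100:300,170:370],None,fx=2,fy=2,interpolation=cv2.INTER_CUBIC)
b=cv2.resize(cv2.imread('pics/s4.png')[130:230,350:450],None,fx=4,fy=4,interpolation=cv2.INTER_CUBIC)
cv2.imwrite('pics/w4b.png',np.hstack([a,b]))"
```

```text
7.8 [0.58769287 0.27027849 0.07026107] [ 1.79962519e+02 -3.19375926e-02  7.25100389e+01] [-1.38605964 -0.55327108 -0.66691026] [-0.09681563  0.24604062 -0.00581915]
```

View pics/w4b.png

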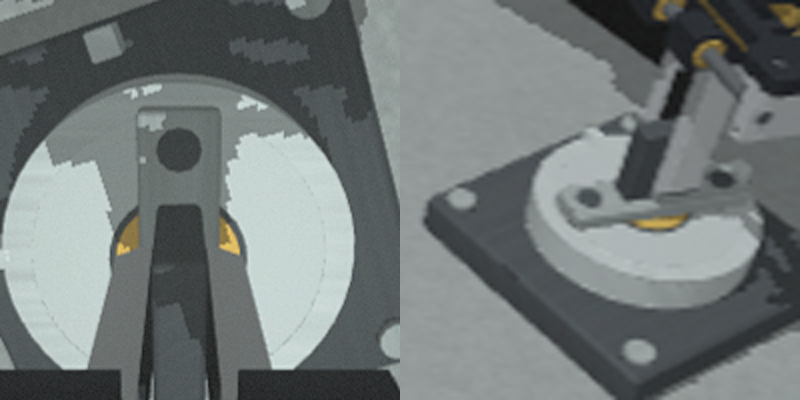

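Emit:
{"name": "arm_command", "arguments": {"plan": [0, 0, 0.2, 0, 0, 0, 1, 0, 0, 0.1, 0, 0, 0, 1, 0, 0, 0, 0, 0, 0, 1]}}

```text
time: 8.28
tool_pos: [0.5878, 0.2703, 0.0701]
ee_rot: [3.14, -0.001, 1.266]
wrist_force: [-5.6, -1.8, 10.1]
width: 0.0138
```

Seated: the height stops at 0.0701 while the contact force rises. Now measuring the clamp's yaw to get the target angle.

Run:
```python
from h import *
np.set_printoptions(precision=4,suppress=True)
s=load('w3');c=lambda org,l,k:np.array(org)+(np.array(l)+.5)/k-.5
P=onz(s,c([120,100],[[62,137],[600,386],[260,45]],2.5),.024)
d=P[1]-P[0];print(P,(P[0]+P[1])/2,np.degrees(np.arctan2(d[1],d[0])),np.linalg.norm(d))
for z in(.034,.046,.05):
    p=onz(s,c([120,100],[[259,45]],2.5),z)[0]-[.5877,.2700,0];print('post',z,np.degrees(np.arctan2(p[1],p[0]))-90,np.linalg.norm(p[:2]))
t=load('top0');Q=onz(t,c([70,85],[[110,112],[446,108],[438,433],[97,437]],6),.024)
print(Q,Q.mean(0))
for a,b in((0,1),(3,2),(3,0),(2,1)):
    d=Q[b]-Q[a];print(np.degrees(np.arctan2(d[1],d[0])))
w=load('w2');pl=onz(w,c([180,0],[[100,530],[480,412],[0,295]],3),.024);print(pl)
for i in(1,2):
  d=pl[i]-pl[0];print(np.degrees(np.arctan2(d[1],d[0])))
im=cv2.imread('pics/w3.png');cv2.imwrite('pics/w3d.png',cv2.resize(im[60:384,100:420],None,fx=1.8,fy=1.8,interpolation=cv2.INTER_CUBIC))
```

```text
[[0.5162 0.3357 0.024 ]
 [0.6576 0.1997 0.024 ]
 [0.5844 0.3434 0.024 ]] [0.5869 0.2677 0.024 ] -43.88231513405362 0.19609963721836843
post 0.034 1.7887258872610658 0.0738158418391291
post 0.046 0.6163402307049637 0.07415668841783316
post 0.05 0.22799628206890077 0.07427716092145112
[[0.6555 0.3372 0.024 ]
 [0.6582 0.2003 0.024 ]
 [0.5217 0.1986 0.024 ]
 [0.5195 0.335  0.024 ]] [0.5887 0.2677 0.024 ]
-88.87022851364681
-89.06812723833049
0.9074333337740561
0.7119858920995699
[[0.5096 0.1882 0.024 ]
 [0.6466 0.1877 0.024 ]
 [0.5058 0.2728 0.024 ]]
-0.204244299067231
92.53183288108544
```

View pics/w3d.png

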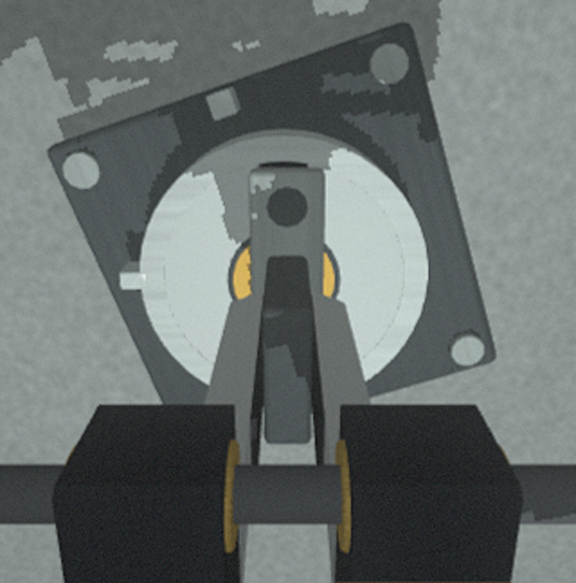

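Clamp yaw is about 1.0° (bolts 0.7–1.1°). With 9° of play, the spanner has to end near −8°. Turning clockwise (+z in the tool frame), with the pressure eased a little.

Emit:
{"name": "arm_command", "arguments": {"plan": [0, 0, -0.1, 0, 0, 5, 1, 0, 0, 0, 0, 0, 8, 1, 0, 0, 0, 0, 0, 8, 1, 0, 0, 0, 0, 0, 8, 1, 0, 0, 0, 0, 0, 8, 1, 0, 0, 0, 0, 0, 8, 1, 0, 0, 0, 0, 0, 8, 1, 0, 0, 0, 0, 0, 8, 1]}}

```text
time: 9.28
tool_pos: [0.5891, 0.2699, 0.0702]
ee_rot: [3.141, -0.005, 0.196]
wrist_force: [0.6, -2.6, 5.3]
width: 0.0137
```

Emit:
{"name": "arm_command", "arguments": {"plan": [0, 0, 0, 0, 0, 6, 1, 0, 0, 0, 0, 0, 5, 1, 0, 0, 0, 0, 0, 4, 1, 0, 0, 0, 0, 0, 0, 1]}}

```text
time: 9.78
tool_pos: [0.5896, 0.2694, 0.0701]
ee_rot: [3.141, -0.005, -0.062]
wrist_force: [1.4, -4.0, 5.7]
width: 0.0137
```

```bash
python3 -c "
from h import *
s=snap('wrist','w5');snap('scene','s5');snap('top','t5');print(s['obs']['time'],s['obs']['tool_pos'],np.degrees(s['obs']['ee_rot']),s['obs']['wrist_force'],s['obs']['wrist_torque'],s['obs']['joint_positions'])
a=cv2.resize(cv2.imread('pics/w5.png')[60:260,110:410],None,fx=2.6,fy=2.6,interpolation=cv2.INTER_CUBIC)
cv2.imwrite('pics/w5b.png',cv2.convertScaleAbs(a,alpha=1.4,beta=10))"
```

```text
9.775 [0.5896131  0.2693686  0.07014346] [179.98468843  -0.31333779  -3.53989466] [ 1.38395267 -4.04818244  5.70254723] [-0.57829828  0.30327776  0.06023773] [ 0.34238667  0.36401355  1.32595287 -0.00241489  1.44670351  1.97525955]
```

View pics/w5b.png

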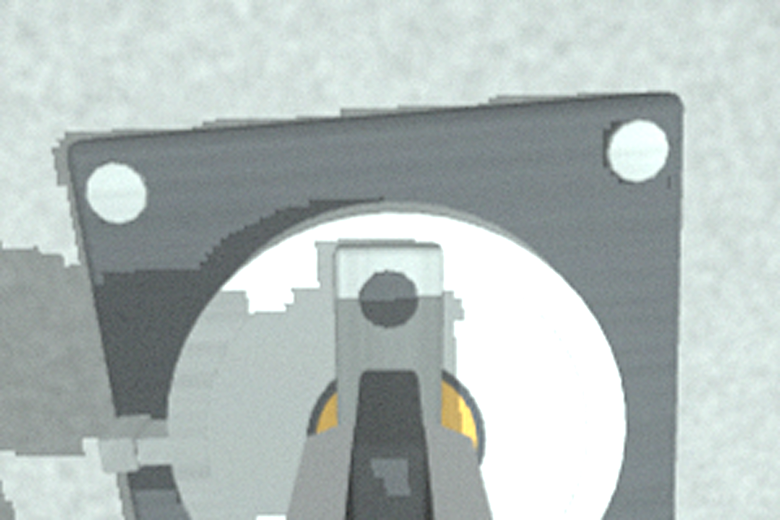

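```bash
python3 -c "
from h import *
a=cv2.resize(cv2.imread('pics/w5.png')[205:300,125:215],None,fx=6,fy=6,interpolation=cv2.INTER_CUBIC)
cv2.imwrite('pics/w5c.png',cv2.convertScaleAbs(a,alpha=1.6,beta=10))
a=cv2.resize(cv2.imread('pics/t5.png')[85:175,70:165],None,fx=6,fy=6,interpolation=cv2.INTER_CUBIC)
cv2.imwrite('pics/t5c.png',a)
a=cv2.resize(cv2.imread('pics/s5.png')[140:230,350:470],None,fx=6,fy=6,interpolation=cv2.INTER_CUBIC)
cv2.imwrite('pics/s5c.png',a)"
```

```text
(no output)
```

View pics/w5c.png

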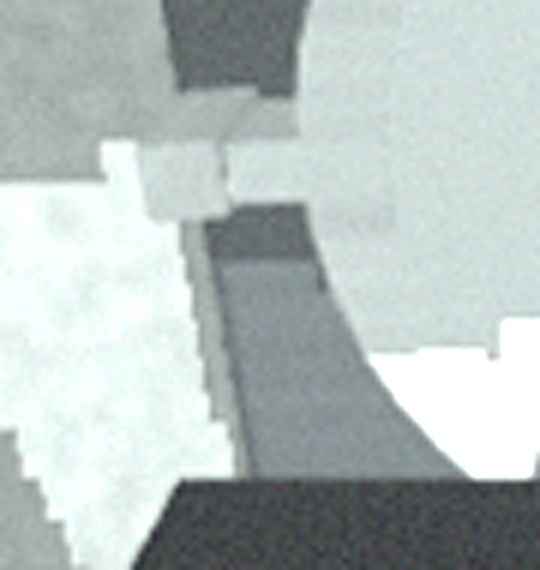

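View pics/t5c.png

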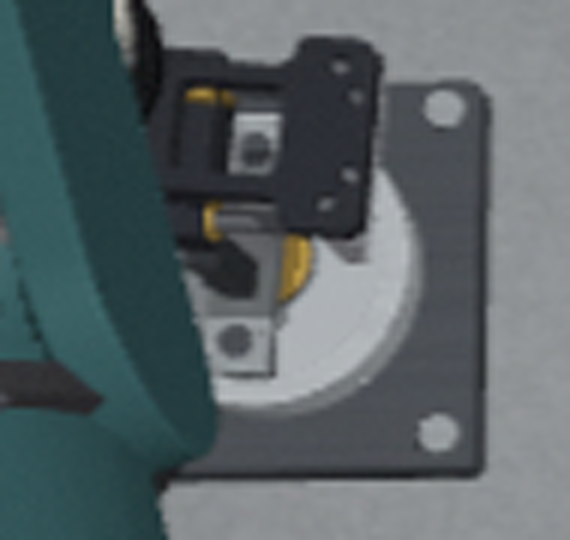

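View pics/s5c.png

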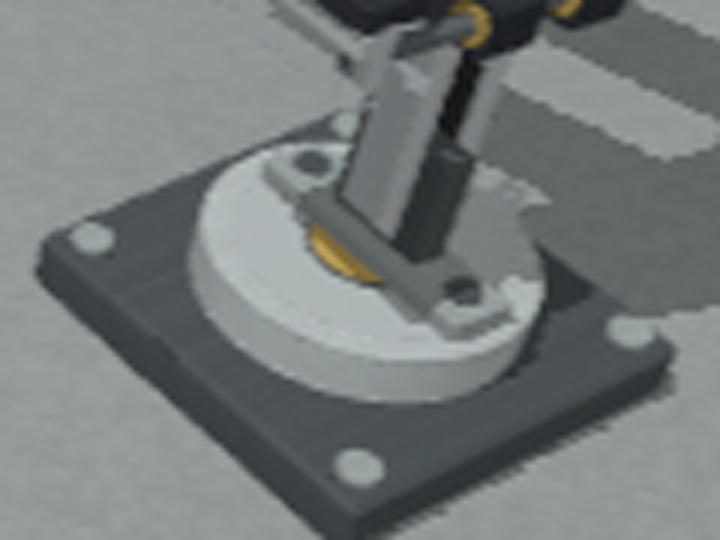

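Run:
```python
from h import *
np.set_printoptions(precision=4,suppress=True)
s=load('w5');c=lambda org,l,k:np.array(org)+(np.array(l)+.5)/k-.5
ctr=np.array([.5877,.2697])
L={'post':[[138,147],[222,142],[228,209],[150,219]],'tabcorners':[[230,143],[300,140],[305,203],[230,206]]}
for z in(.040,.046):
  for k,v in L.items():
    P=onz(s,c([125,205],v,6),z)[:,:2]; m=P.mean(0)-ctr
    print(z,k,P.tolist(),np.linalg.norm(m),np.degrees(np.arctan2(m[1],m[0]))-90)
# plate bolts
B=onz(s,c([110,60],[[116,193],[638,151]],2.6),.024);d=B[1]-B[0];print(B,np.degrees(np.arctan2(d[1],d[0]))+90)
# bar
E=onz(s,c([110,60],[[388,298]],2.6),.056)[0,:2]-ctr;print(np.degrees(np.arctan2(E[1],E[0])),np.linalg.norm(E))
```

```text
0.04 post [[0.5897011044426308, 0.34945486931460684], [0.5897181922305182, 0.33952517585859704], [0.5811408057706127, 0.34011182776058135], [0.5804269720080373, 0.3495471405365615]] 0.07499988646103295 1.874467925764165
0.04 tabcorners [[0.5895338429819007, 0.3386083778570304], [0.5894012523191529, 0.3303661380231084], [0.5813454934948172, 0.3308976058091185], [0.5815122145312378, 0.33981709942122607]] 0.06526116536824308 1.9773505771752866
0.046 post [[0.5921941247748961, 0.34696954188508633], [0.5922107072108982, 0.33733350781566934], [0.5838869871967438, 0.33790281015510737], [0.5831942642555423, 0.3470590842906319]] 0.07261643860402343 -0.1353334131489703
0.046 tabcorners [[0.5920318098815678, 0.33644382307192505], [0.5919031404368176, 0.3284453381035991], [0.5840856215143857, 0.32896108833450793], [0.5842474119658386, 0.3376167980710655]] 0.0631678280009797 -0.33288206947861454
[[0.6538 0.3397 0.024 ]
 [0.6561 0.2009 0.024 ]] 0.9504670862560829
-1.6817534646411585 0.04061549612801615
```

```bash
python3 -c "
from h import *
a=cv2.resize(cv2.imread('pics/s5.png')[160:200,415:455],None,fx=14,fy=14,interpolation=cv2.INTER_CUBIC)
cv2.imwrite('pics/s5d.png',cv2.convertScaleAbs(a,alpha=1.8,beta=-120))
a=cv2.resize(cv2.imread('pics/scene0.png')[150:200,385:445],None,fx=12,fy=12,interpolation=cv2.INTER_CUBIC)
cv2.imwrite('pics/s0d.png',a)"
```

```text
(no output)
```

View pics/s5d.png

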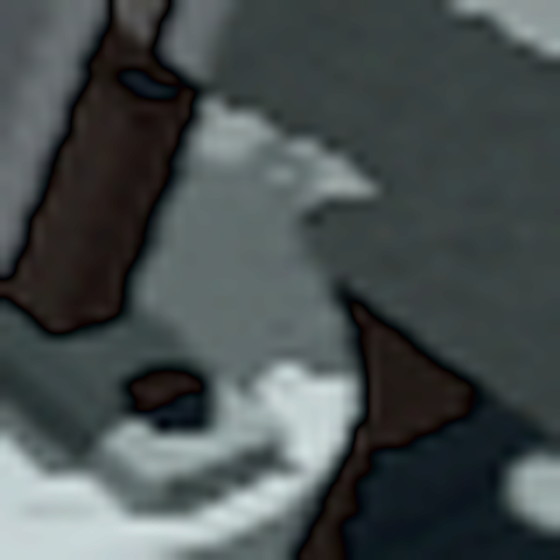

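View pics/s0d.png

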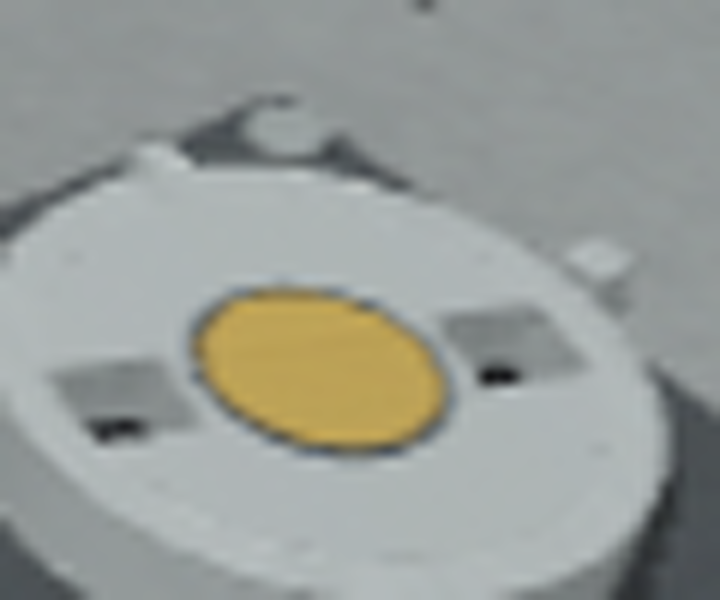

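```bash
python3 -c "
from h import *
a=cv2.resize(cv2.imread('pics/w3.png')[190:240,155:205],None,fx=12,fy=12,interpolation=cv2.INTER_CUBIC)
b=cv2.resize(cv2.imread('pics/w3.png')[100:150,195:245],None,fx=12,fy=12,interpolation=cv2.INTER_CUBIC)
cv2.imwrite('pics/w3e.png',a[:, :]);cv2.imwrite('pics/w3f.png',b)
a=cv2.resize(cv2.imread('pics/w2.png')[50:100,170:230],None,fx=10,fy=10,interpolation=cv2.INTER_CUBIC)
cv2.imwrite('pics/w2e.png',a)"
```

```text
(no output)
```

View pics/w3e.png

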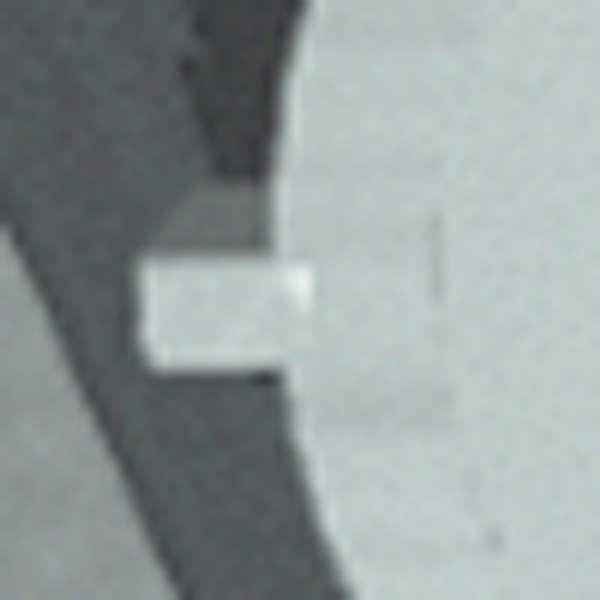

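View pics/w3f.png

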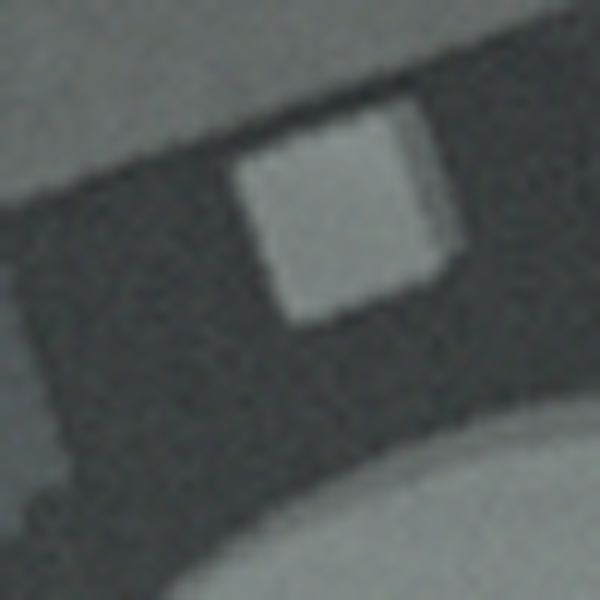

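View pics/w2e.png

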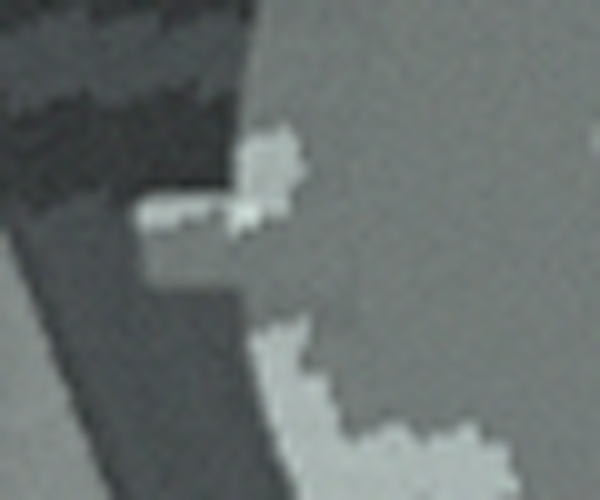

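Run:
```python
from h import *
c=lambda org,l,k:np.array(org)+(np.array(l)+.5)/k-.5
ctr=np.array([.5877,.2697])
for nm,org,k,v in(('w3',[155,190],12,[[140,262],[280,258],[285,370],[150,370]]),('w2',[170,50],10,[[135,200],[240,192],[242,287],[145,287]])):
  s=load(nm)
  for z in(.036,.04,.044,.047):
    P=onz(s,c(org,v,k),z)[:,:2];m=P.mean(0)-ctr;o=P[[0,3]].mean(0)-ctr
    print(nm,z,'tab ang-90 %.2f'%(np.degrees(np.arctan2(m[1],m[0]))-90),'outer r %.4f'%np.linalg.norm(o),'w %.4f'%np.linalg.norm(P[0]-P[3]))
s=load('w3')
for z in(.036,.04,.044,.047):
    P=onz(s,c([195,100],[[238,160],[390,105],[440,262],[295,325]],12),z)[:,:2];m=P.mean(0)-ctr
    print('post',z,'%.2f'%(np.degrees(np.arctan2(m[1],m[0]))-90),np.linalg.norm(m),np.linalg.norm(P[0]-P[1]),np.linalg.norm(P[1]-P[2]))
```

```text
w3 0.036 tab ang-90 76.87 outer r 0.0717 w 0.0076
w3 0.04 tab ang-90 75.58 outer r 0.0703 w 0.0074
w3 0.044 tab ang-90 74.24 outer r 0.0690 w 0.0073
w3 0.047 tab ang-90 73.19 outer r 0.0680 w 0.0072
w2 0.036 tab ang-90 72.56 outer r 0.0708 w 0.0076
w2 0.04 tab ang-90 72.77 outer r 0.0699 w 0.0075
w2 0.044 tab ang-90 72.99 outer r 0.0690 w 0.0074
w2 0.047 tab ang-90 73.16 outer r 0.0683 w 0.0073
post 0.036 1.70 0.07449285197039214 0.009663860080017572 0.009514567968242018
post 0.04 1.31 0.07459814035507487 0.009495243547214635 0.009348556307410924
post 0.044 0.92 0.07470688201471369 0.009326627014411696 0.009182544646579829
post 0.047 0.63 0.07479069542800475 0.009200164614809523 0.009058035900956564
```

Wrist view: tab and post look opposite within about 1°, but parallax from the camera's x offset limits that. I'll unload the torque, release, lift, and check with the camera in line over the tab.

Emit:
{"name": "arm_command", "arguments": {"plan": [0, 0, -0.1, 0, 0, -3, 1, 0, 0, 0, 0, 0, 0, 1, 0, 0, 0, 0, 0, 0, 0.5, 0, 0, 0, 0, 0, 0, 0.5, 0, 0, 0, 0, 0, 0, 0.5, 0, 0, 0, 0, 0, 0, 0.5]}}

```text
time: 10.68
tool_pos: [0.5872, 0.2701, 0.0681]
ee_rot: [3.141, 0.001, -0.009]
wrist_force: [1.8, -0.2, 0.1]
width: 0.0464
```

Emit:
{"name": "arm_command", "arguments": {"plan": [0, 0, -3, 0, 0, 0, 0.5, 0, 0, -4, 0, 0, 0, 0.5, 0, 0, -3, 0, 0, 0, 0.5, -4, 0, 0, 0, 0, 0, 0.5, -4.5, 0, 0, 0, 0, 0, 0.5, 0, 0, 0, 0, 0, 0, 0.5, 0, 0, 0, 0, 0, 0, 0.5]}}

```text
time: 11.55
tool_pos: [0.5032, 0.271, 0.1689]
ee_rot: [-3.141, -0.001, -0.009]
wrist_force: [0.7, 0.3, 0.9]
width: 0.0468
```

```bash
python3 -c "
from h import *
s=snap('wrist','w6');snap('scene','s6');snap('top','t6');print(s['obs']['time'],s['obs']['tool_pos'],np.degrees(s['obs']['ee_rot']),s['obs']['wrist_force'])
a=cv2.resize(cv2.imread('pics/w6.png'),None,fx=1.5,fy=1.5,interpolation=cv2.INTER_CUBIC)
cv2.imwrite('pics/w6b.png',a)"
```

```text
11.55 [0.50315108 0.27097172 0.16890511] [-1.79980016e+02 -8.46776714e-02 -5.00222227e-01] [0.6967035  0.27521207 0.93703311]
```

View pics/w6b.png

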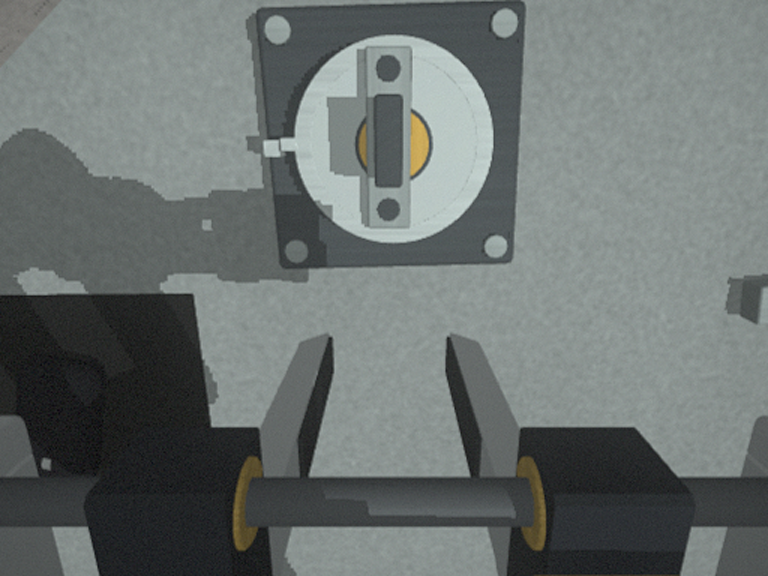

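The spanner stands in the ring, with the tab at (288,145) next to the post at (272,148). Measuring.

Run:
```python
from h import *
im=cv2.imread('pics/w6.png')
cv2.imwrite('pics/w6c.png',cv2.resize(im[80:118,165:225],None,fx=13,fy=13,interpolation=cv2.INTER_CUBIC))
cv2.imwrite('pics/w6d.png',cv2.resize(im[10:175,165:355],None,fx=3.5,fy=3.5,interpolation=cv2.INTER_CUBIC))
```

```text
(no output)
```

View pics/w6c.png

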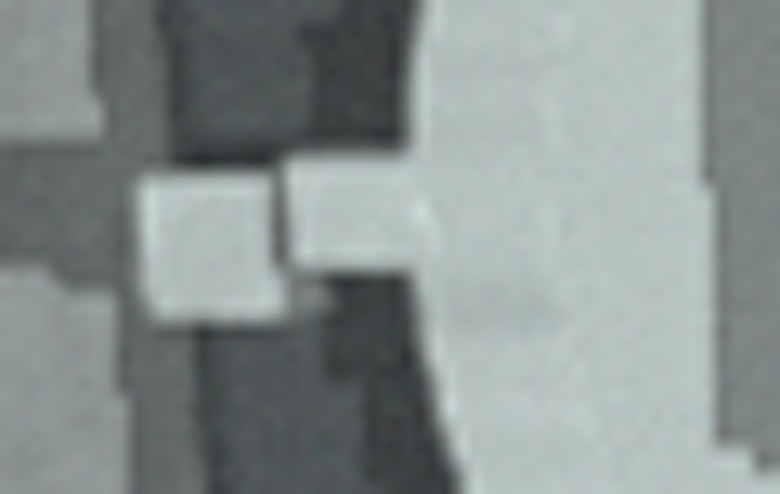

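View pics/w6d.png

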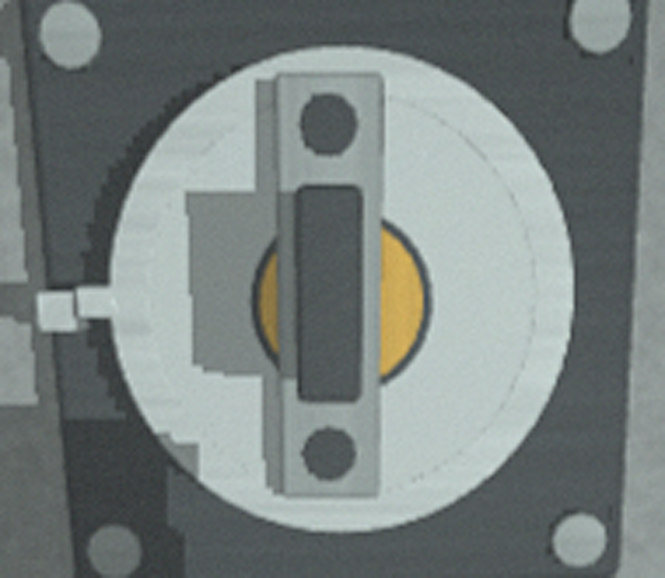

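Run:
```python
from h import *
np.set_printoptions(precision=4,suppress=True)
c=lambda org,l,k:np.array(org)+(np.array(l)+.5)/k-.5
s=load('w6')
ctr=onz(s,c([165,10],[[341,300]],3.5),.046)[0,:2];print('brass ctr',ctr)
P=lambda v,z:onz(s,c([165,80],v,13),z)[:,:2]
for z in(.042,.046):
  t=P([[285,155],[410,155],[412,270],[300,270]],z).mean(0)-ctr; p=P([[137,175],[270,172],[285,318],[152,322]],z).mean(0)-ctr
  f=lambda m:np.degrees(np.arctan2(m[1],m[0]))-90
  print(z,'tab',f(t),np.linalg.norm(t),'post',f(p),np.linalg.norm(p),'diff',f(p)-f(t))
B=onz(s,c([165,10],[[71,35],[600,22],[580,540],[115,550]],3.5),.024);print(B,B.mean(0))
for a,b in((1,0),(2,3)):
  d=B[b]-B[a];print(np.degrees(np.arctan2(d[1],d[0]))-90)
for a,b in((2,1),(3,0)):
  d=B[b]-B[a];print(np.degrees(np.arctan2(d[1],d[0])))
D=onz(s,c([165,10],[[328,123],[329,454]],3.5),.056);d=D[0]-D[1];print('bar',D,D.mean(0),np.degrees(np.arctan2(d[1],d[0])),np.linalg.norm(d))
```

```text
brass ctr [0.5883 0.269 ]
0.042 tab -0.11142275160634085 0.06466546256022192 post 1.6177677893142004 0.0748254576067499 diff 1.7291905409205413
0.046 tab -0.1122695487861165 0.06383236955378639 post 1.6163080379022858 0.07385654193817726 diff 1.7285775866884023
[[0.6551 0.3388 0.024 ]
 [0.6568 0.2011 0.024 ]
 [0.5197 0.1986 0.024 ]
 [0.5179 0.3364 0.024 ]] [0.5874 0.2687 0.024 ]
0.7149649984853568
0.7324631552622947
1.0404260735631932
1.0019897509573619
bar [[0.6289 0.2719 0.056 ]
 [0.55   0.2725 0.056 ]] [0.5894 0.2722 0.056 ] -0.3925643421055801 0.07890062928827749
```

The height-independent measurement puts the tab about 1.7° past the post. There is plenty of time (11.7 of 45 s), so I'll regrip and nudge it back with the spanner, through the play.

Emit:
{"name": "arm_command", "arguments": {"plan": [4.3, -0.1, 0, 0, 0, 0, 0.5, 4.2, 0, 2, 0, 0, 0, 0.5, 0, 0, 4, 0, 0, 0, 0.5, 0, 0, 3.4, 0, 0, 0, 0.5, 0, 0, 0.4, 0, 0, 0, 0.5, 0, 0, 0, 0, 0, 0, 0.5]}}

```text
time: 12.45
tool_pos: [0.5884, 0.2712, 0.0712]
ee_rot: [-3.141, -0.001, -0.009]
wrist_force: [0.7, 0.8, 0.3]
width: 0.0472
```

Emit:
{"name": "arm_command", "arguments": {"plan": [0, 0, 0, 0, 0, 0, 1, 0, 0, 0, 0, 0, 0, 1, 0, 0, 0, 0, 0, 0, 1, 0, 0, 0, 0, 0, 0, 1, 0, 0, 0, 0, 0, 0, 1, 0, 0, 0, 0, 0, 0, 1]}}

```text
time: 13.2
tool_pos: [0.5877, 0.2712, 0.0711]
ee_rot: [-3.141, -0.001, -0.009]
wrist_force: [-0.3, 0.0, 3.6]
width: 0.0136
```

```bash
python3 -c "
from h import *
s=snap('wrist','w7');print(s['obs']['time'],s['obs']['tool_pos'],np.degrees(s['obs']['ee_rot']),s['obs']['wrist_force'],s['obs']['wrist_torque'],s['obs']['width'])
a=cv2.resize(cv2.imread('pics/w7.png')[60:300,110:410],None,fx=2.4,fy=2.4,interpolation=cv2.INTER_CUBIC)
cv2.imwrite('pics/w7b.png',a)"
```

```text
13.2 [0.58770915 0.27119834 0.07112116] [-1.79983869e+02 -4.33274847e-02 -4.97645860e-01] [-3.38449651e-01  3.22083359e-04  3.61341096e+00] [-0.0998755   0.24703071  0.00651486] 0.013649876192756342
```

View pics/w7b.png

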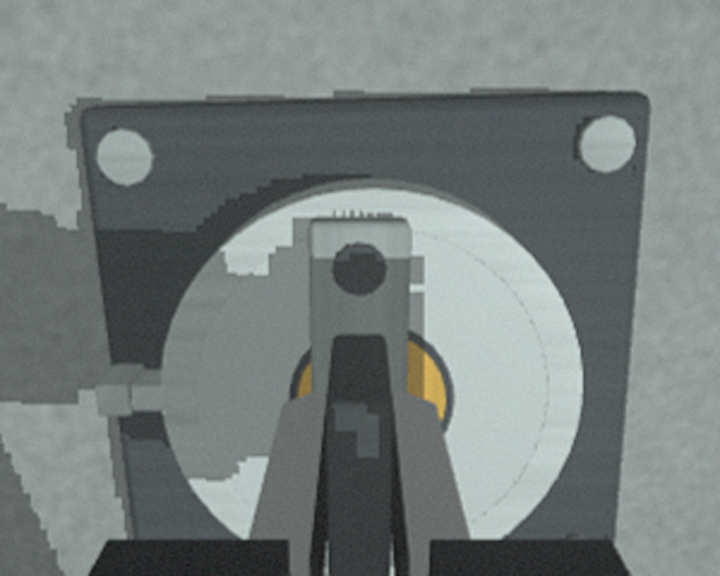

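Emit:
{"name": "arm_command", "arguments": {"plan": [0, 0.15, 0.1, 0, 0, -4, 1, 0, 0, 0, 0, 0, -4, 1, 0, 0, 0, 0, 0, 0, 1]}}

```text
time: 13.62
tool_pos: [0.5874, 0.2705, 0.0711]
ee_rot: [-3.14, -0.001, 0.132]
wrist_force: [-3.4, 0.3, 6.4]
width: 0.0142
```

```bash
python3 -c "
from h import *
s=snap('wrist','w8');print(s['obs']['time'],s['obs']['tool_pos'],np.degrees(s['obs']['ee_rot']),s['obs']['wrist_force'],s['obs']['wrist_torque'],s['obs']['width'])
a=cv2.resize(cv2.imread('pics/w8.png')[200:260,130:210],None,fx=8,fy=8,interpolation=cv2.INTER_CUBIC)
cv2.imwrite('pics/w8b.png',cv2.convertScaleAbs(a,alpha=1.5))
a=cv2.resize(cv2.imread('pics/w7.png')[200:260,130:210],None,fx=8,fy=8,interpolation=cv2.INTER_CUBIC)
cv2.imwrite('pics/w7c.png',cv2.convertScaleAbs(a,alpha=1.5))"
```

```text
13.625 [0.58744294 0.27048229 0.07108289] [-1.79906980e+02 -5.31125325e-02  7.55393842e+00] [-3.37574981  0.27068802  6.44500812] [0.05705636 0.598102   0.10214812] 0.014220257226828624
```

View pics/w8b.png

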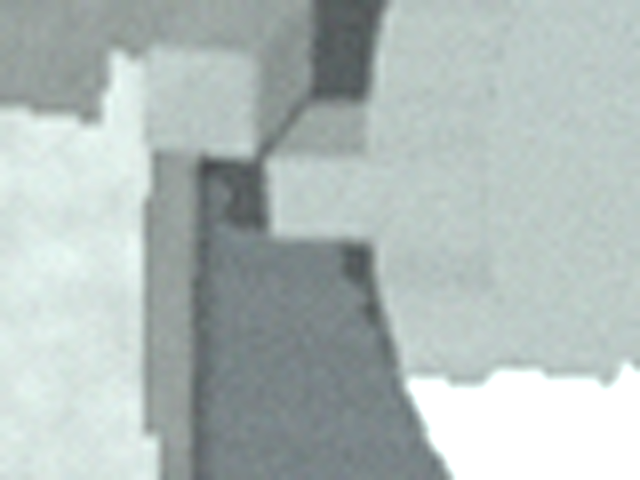

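View pics/w7c.png

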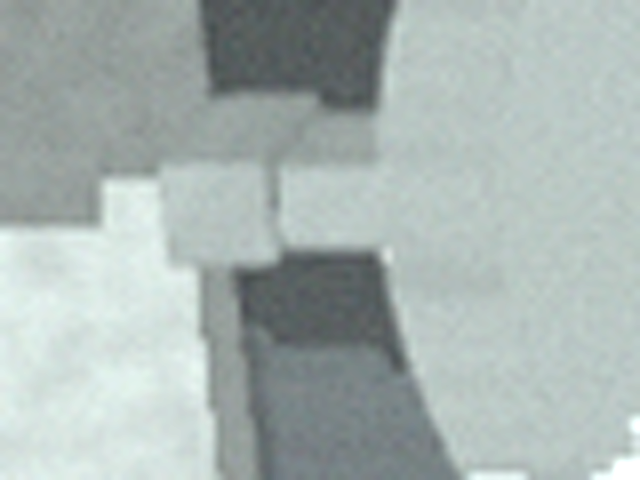

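```bash
cat > tp.py <<'E'
from h import *
c=lambda org,l,k:np.array(org)+(np.array(l)+.5)/k-.5
def run(nm,org,k,post,tab,ctr=np.array([.5880,.2695])):
  s=load(nm);f=lambda m:np.degrees(np.arctan2(m[1],m[0]))-90
  for zt,zp in((.043,.041),(.046,.042),(.046,.044)):
    t=onz(s,c(org,tab,k),zt)[:,:2].mean(0)-ctr;p=onz(s,c(org,post,k),zp)[:,:2].mean(0)-ctr
    print(nm,zt,zp,'tab %.2f post %.2f diff(post-tab) %.2f'%(f(t),f(p),f(p)-f(t)))
E
python3 - <<'E'
from tp import *
run('w7',[130,200],8,[[160,165],[268,162],[282,262],[170,266]],[[280,165],[375,163],[383,248],[285,250]])
run('w8',[130,200],8,[[143,50],[252,47],[258,152],[150,153]],[[263,158],[365,155],[370,240],[275,240]])
run('w5',[125,205],6,[[138,147],[222,142],[228,209],[150,219]],[[230,143],[300,140],[305,203],[230,206]])
E
```

```text
w7 0.043 0.041 tab 0.92 post 1.92 diff(post-tab) 1.00
w7 0.046 0.042 tab -0.23 post 1.59 diff(post-tab) 1.82
w7 0.046 0.044 tab -0.23 post 0.94 diff(post-tab) 1.17
w8 0.043 0.041 tab 8.24 post 1.82 diff(post-tab) -6.42
w8 0.046 0.042 tab 7.09 post 1.50 diff(post-tab) -5.59
w8 0.046 0.044 tab 7.09 post 0.85 diff(post-tab) -6.24
w5 0.043 0.041 tab 1.11 post 1.77 diff(post-tab) 0.67
w5 0.046 0.042 tab -0.06 post 1.45 diff(post-tab) 1.51
w5 0.046 0.044 tab -0.06 post 0.78 diff(post-tab) 0.84
```

The ring followed the spanner with no free play (friction of the pressed bar) and is now about 5.6° short. Approaching clockwise again, in small steps.

Emit:
{"name": "arm_command", "arguments": {"plan": [0, 0, 0, 0, 0, 2, 1, 0, 0, 0, 0, 0, 2, 1, 0, 0, 0, 0, 0, 0, 1]}}

```text
time: 14.05
tool_pos: [0.5876, 0.2704, 0.0711]
ee_rot: [-3.14, -0.001, 0.061]
wrist_force: [-1.3, 1.0, 7.5]
width: 0.0138
```

```bash
python3 -c "
from h import *
s=snap('wrist','w9');print(s['obs']['time'],s['obs']['tool_pos'],np.degrees(s['obs']['ee_rot']),s['obs']['wrist_force'],s['obs']['wrist_torque'],s['obs']['width'])
a=cv2.resize(cv2.imread('pics/w9.png')[200:260,130:210],None,fx=8,fy=8,interpolation=cv2.INTER_CUBIC)
cv2.imwrite('pics/w9b.png',cv2.convertScaleAbs(a,alpha=1.5))"
```

```text
14.05 [0.5876213  0.27041133 0.07108431] [-1.79915196e+02 -7.01108817e-02  3.51899476e+00] [-1.34961227  1.01861631  7.48366519] [ 0.02834646  0.48453321 -0.01700742] 0.01382486934519589
```

View pics/w9b.png

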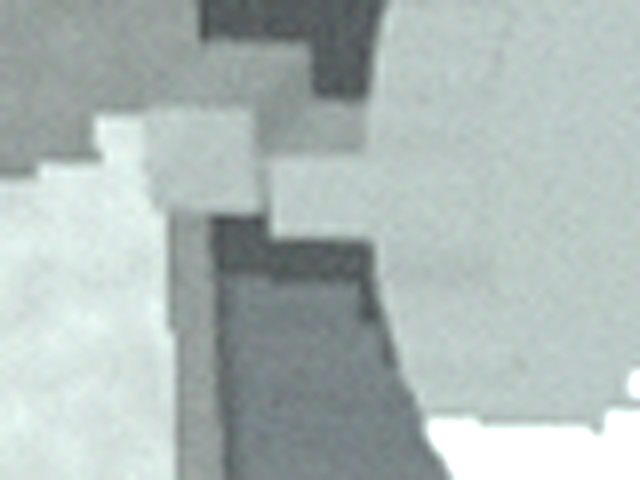

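Emit:
{"name": "arm_command", "arguments": {"plan": [0, 0, 0, 0, 0, 1.7, 1, 0, 0, 0, 0, 0, 0, 1]}}

```text
time: 14.35
tool_pos: [0.5877, 0.2704, 0.0711]
ee_rot: [-3.14, -0.001, 0.032]
wrist_force: [-2.0, 0.9, 6.5]
width: 0.0135
```

```bash
python3 -c "
from h import *
s=snap('wrist','w10');print(s['obs']['time'],s['obs']['tool_pos'],np.degrees(s['obs']['ee_rot']),s['obs']['wrist_force'],s['obs']['wrist_torque'],s['obs']['width'])
a=cv2.resize(cv2.imread('pics/w10.png')[200:260,130:210],None,fx=8,fy=8,interpolation=cv2.INTER_CUBIC)
cv2.imwrite('pics/w10b.png',cv2.convertScaleAbs(a,alpha=1.5))"
```

```text
14.35 [0.58771209 0.27037632 0.07111608] [-1.79915007e+02 -7.83104152e-02  1.82148401e+00] [-2.01918145  0.93279298  6.50772059] [0.06239123 0.49913428 0.01816357] 0.013538840045307593
```

View pics/w10b.png

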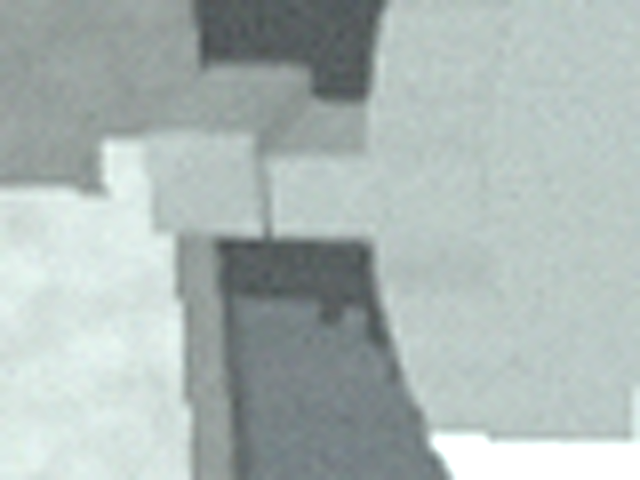

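Now the tab centre (row 197) and post centre (183) agree with 0° to within about 0.3°, by the earlier calibration. Easing off and releasing, then the in-line check.

Emit:
{"name": "arm_command", "arguments": {"plan": [0, 0, -0.1, 0, 0, 0, 1, 0, 0, 0, 0, 0, 0, 0.5, 0, 0, 0, 0, 0, 0, 0.5, 0, 0, 0, 0, 0, 0, 0.5, 0, 0, 0, 0, 0, 0, 0.5, 0, 0, -3, 0, 0, 0, 0.5, 0, 0, -4, 0, 0, 0, 0.5, 0, 0, -3, 0, 0, 0, 0.5]}}

```text
time: 15.4
tool_pos: [0.5879, 0.2697, 0.1724]
ee_rot: [-3.141, -0.002, 0.031]
wrist_force: [-0.0, 0.9, 0.0]
width: 0.0469
```

Emit:
{"name": "arm_command", "arguments": {"plan": [-4, 0, 0, 0, 0, 0, 0.5, -4.4, 0, 0, 0, 0, 0, 0.5, 0, 0, 0, 0, 0, 0, 0.5, 0, 0, 0, 0, 0, 0, 0.5]}}

```text
time: 15.9
tool_pos: [0.5042, 0.2671, 0.1709]
ee_rot: [-3.141, -0.002, 0.031]
wrist_force: [0.4, 0.1, -0.5]
width: 0.0468
```

Run:
```python
from h import *
s=snap('wrist','w11');print(s['obs']['time'],s['obs']['tool_pos'],np.degrees(s['obs']['ee_rot']))
im=cv2.imread('pics/w11.png')
cv2.imwrite('pics/w11c.png',cv2.resize(im[75:113,165:225],None,fx=13,fy=13,interpolation=cv2.INTER_CUBIC))
cv2.imwrite('pics/w11d.png',cv2.resize(im[5:170,165:355],None,fx=3.5,fy=3.5,interpolation=cv2.INTER_CUBIC))
```

```text
15.9 [0.50421514 0.26709408 0.17090778] [-1.79982629e+02 -8.92821277e-02  1.80291146e+00]
```

View pics/w11c.png

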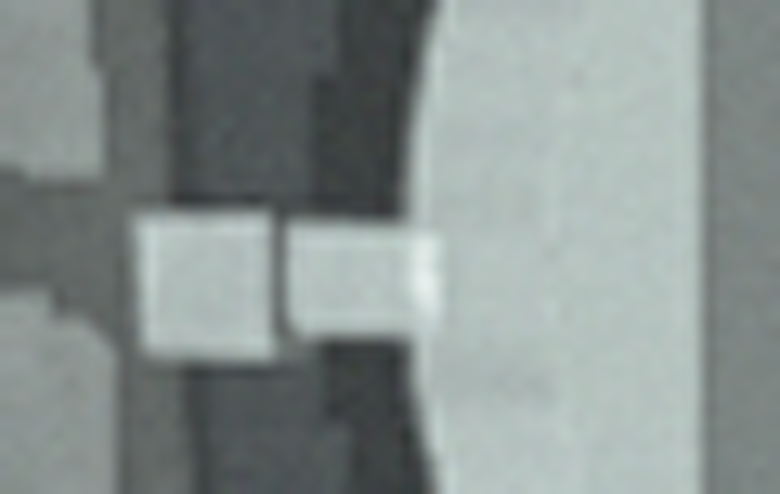

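View pics/w11d.png

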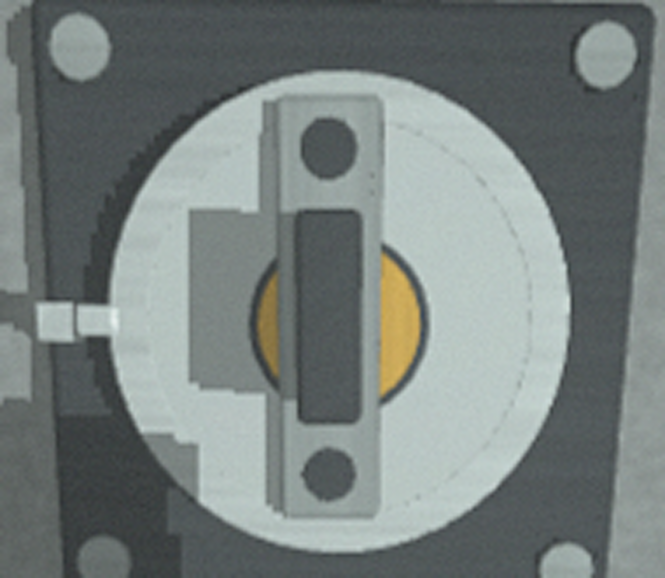

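The tab (centre row 277) is now opposite the post (285), about 0.6 px apart. Checking that the spanner stands flat, and that the rest is unchanged.

Run:
```python
from tp import *
run('w11',[165,75],13,[[135,212],[272,210],[275,358],[142,360]],[[287,220],[410,222],[412,332],[292,337]])
s=snap('scene','s11')
a=cv2.imread('pics/s11.png')
b=cv2.resize(a[130:240,345:475],None,fx=4,fy=4,interpolation=cv2.INTER_CUBIC)
d=cv2.resize(a[220:330,95:225],None,fx=2,fy=2)
o=np.zeros((440,780,3),np.uint8);o[:,:520]=b;o[:220,520:]=d
cv2.imwrite('pics/s11b.png',o)
```

```text
w11 0.043 0.041 tab 0.95 post 1.46 diff(post-tab) 0.51
w11 0.046 0.042 tab 0.94 post 1.46 diff(post-tab) 0.52
w11 0.046 0.044 tab 0.94 post 1.45 diff(post-tab) 0.51
```

View pics/s11b.png

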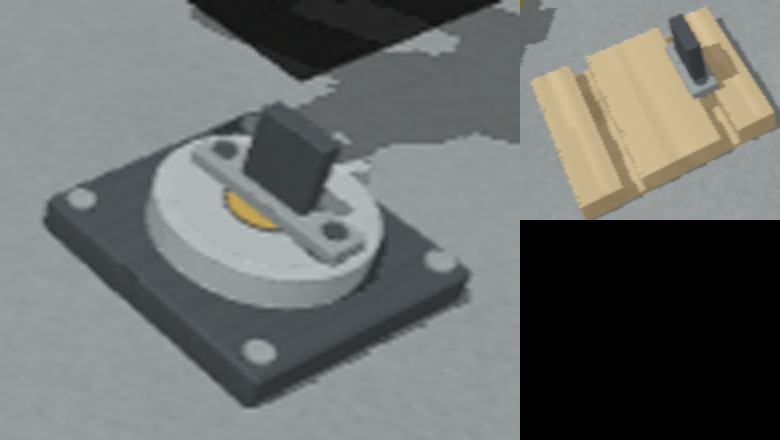

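Run:
```python
from tp import *
s=load('w11');g=lambda v,z:onz(s,c([165,5],v,3.5),z)
n=lambda P:np.linalg.norm(P[0]-P[1])
print('ring LR',n(g([[110,315],[570,315]],.046)),'TB',n(g([[340,70],[340,552]],.046)))
print('bar len',n(g([[331,95],[331,518]],.056)),'dots',n(g([[328,147],[329,473]],.056)),'w top/bot',n(g([[278,100],[384,100]],.056)),n(g([[281,515],[380,515]],.056)))
print('blade len',n(g([[330,209],[330,423]],.102)),'w top/bot',n(g([[296,212],[362,212]],.102)),n(g([[299,420],[361,420]],.102)))
b=g([[296,212],[362,212],[299,420],[361,420]],.102).mean(0);print('blade c',b,'bar c',g([[328,147],[329,473]],.056).mean(0))
```

```text
ring LR 0.11969589623555031 TB 0.1202643447680582
bar len 0.10167705153945922 dots 0.07840957825648252 w top/bot 0.025288118888169307 0.026212272946525478
blade len 0.04331974571013303 w top/bot 0.013587498929554579 0.013449421022117037
blade c [0.58910754 0.27138062 0.102     ] bar c [0.58953997 0.27174007 0.056     ]
```

The ring reads 120 mm and the bar 101.7 mm at its seated height, and the blade centre sits over the bar centre, so the spanner is seated flat and upright. Handing in.

```bash
python3 -c "
from bench import close_job,robot
print(close_job(),robot.get_obs()['time'])"
```

```text
the job is handed in; nothing more can be done
the job is handed in; nothing more can be done
```

The chuck is locked and handed in at about 16 s. The wide spanner stands released in the lock ring, and the narrow one is still in its rest.

- **What I did:** I took the wide spanner, the longer grey one in the rest, and seated both prongs. The height stopped changing at 0.070 m while about 13 N of contact built up. Then I turned the ring clockwise about 72°.
- **Correction:** The first check showed the tab about 1.7° past the post. I regripped the spanner to nudge the ring back. Bar friction dragged it to about 5.6° short, so I brought it forward clockwise to the mark and released it again.
- **Last checks:** The tab is about 0.5° from the post, still slightly past it. The bar measures right for lying flat on the ring, the blade is upright, and the gripper is open and clear.
- **What disagreed:**
  - The 9° of free play did not show up. The pressed bar dragged the ring along with it, so some of the turning was by friction rather than prong contact.
  - The spanner rests about 2–3 mm off the ring's axis, within its play.

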